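# Clamp a printing block in the clamp bar

### The job

Set the oblong lino printing block down (do not drop it) lengthwise on top of the raised square tube of the clamp bar, centred across the tube, lino face up, between the fixed jaw and the sliding jaw, and let go of it. Then pull up the black lock knob of the sliding jaw, slide the jaw one hole towards the fixed jaw so that it closes up on the block, and let the pin drop fully into that hole. Finish still gripping the knob, holding the pin home, with the other things on the bench left where they are.

Things in the scene. Friction and masses are not known exactly. Their poses are not given: they have to be found in the camera images.
- block_center (a point): Oblong printing block: pale wood with a brown lino face on top, 52 (its x) x 90 (its y, long) x 28 mm high (z), about 0.1 kg, lying lino up on the bench. The point is its centre, 14 mm above its underside. A smaller square block is not it.
- rig: Clamp bar screwed to the bench. Origin on the bench top under the tube's centre line. A 30 mm square aluminium tube runs along the rig's y from -170 to +120 mm, top face 75 mm above the bench, with 10 mm round holes on top every 30 mm. Wooden base board 120 mm wide, 12 mm thick. z is up.
- fixed_jaw (a point): Middle of the fixed dark steel jaw's inner face at the tube's top face, at rig x = 0, y = +100 mm, z = 75 mm. The jaw is 60 mm wide, its top 97 mm above the bench.
- sliding_jaw (a point): Middle of the sliding jaw's face at the tube's top face; rig x = 0, y = -28 mm when joint carriage is 0, moving to +y. A grey sleeve 44 mm wide, 64 mm long round the tube, top 83 mm above the bench, with a steel jaw plate 60 mm wide, top 98 mm, on its +y end. Free length between the jaws: 128 mm at the start, 98 mm one hole further.
- knob_center (a point): Centre of the round black lock knob on the sliding jaw: 26 mm diameter, 24 mm high, axis vertical, 109 mm above the bench with the pin home; at rig x = 0, y = -66 mm when joint carriage is 0. Under it a steel collar, 18 mm diameter, reaches up to 95 mm and the sleeve's top is at 83 mm above the bench, so keep fingertips above about 86 mm.
- carriage (a joint): Position of the sliding jaw along the tube in m: 0 at the start (pin in a hole), grows towards the fixed jaw, the next hole is at 0.030. Slides with about 2 N friction once the pin is out; range -0.035 to 0.065.
- plunger (a joint): Lift of the lock knob and pin in m: 0 = pin fully home in a hole, about 0.009 = pin tip on the tube's top face, 0.016 = upper stop. A spring pulls it down with 4 N at 0 and 8 N at the stop. The 8 mm pin has a round tip and drops in the 10 mm hole when let down over it.
- small_block: Bystander: small square printing block, 45 x 45 x 20 mm, origin under its centre.
- brayer: Bystander: ink roller lying on the bench, black rubber roller 90 mm long, 36 mm diameter, wooden handle 100 mm long along its -x; origin on the bench under the roller.
- ink_tin: Bystander: metal ink jar with dark cap, 72 mm diameter, 60 mm high, origin under its centre.
Things that resemble listed ones, but are neither listed nor needed, are in the scene too. What is shaped like the part that bears block_center but green is not meant.

How it is judged:
By the outcome, as a careful person would: the job done as asked, in the order asked, and still so for the second after the job is handed in, while the arm keeps its last pose, push and grip.
It also fails if it takes over 48 s, if anything falls off the work surface, if the arm or the gripper's body presses on something with over 40 N, if the wrist force passes 120 N, or if a joint passes its speed limit or range.

### The arm

A 6-joint arm with a two-finger parallel gripper is mounted at the origin on the work surface. World frame = base frame: x ahead of the robot, y to its left, z up, the work surface at z = 0. Lengths are in m, angles in degrees, forces in N, time in s.
With the tool pointing down it reaches from about 0.325 to 0.9 m from the base axis. Payload 6.1 kg.
Tool frame: the origin (TCP) lies at the centre of the arm's flange, where the gripper is bolted on; the fingertips stand 173 mm ahead of it and the grasp point (between the pads) lies 155 mm ahead of it; z points along the fingers, y is the line along which they close (so a half turn about z gives the same grasp; the last joint's range is limited). The gripper opens to 85 mm and grips with 20 to 120 N. Pads are 22 mm wide; open, the fingers measure 114 mm over their backs; the gripper's body (76 mm by 85 mm) begins 54 mm behind the grasp point. The pads swing forward as they close: fully open they stand 13 mm farther back than shut.
Start: joints at [-74.089, 12.628, 87.462, -0, 79.91, -7.225], TCP at [0.246, -0.575, 0.405] pointing down, gripper open.
Joint ranges: [-170.65, 170.65], [-52.31, 119.04], [5.05, 147.46], [-71.25, 251.25], [11.57, 151.72], [-153.62, 153.62]. Speed limits (degrees/s): [147.25, 147.25, 172.46, 180, 180, 180].

### API

Orientations are given as [roll, pitch, yaw] about the fixed x, y, z axes, in that order (R = Rz(yaw) Ry(pitch) Rx(roll)).
In Python, from cell import robot gives the robot as it stands.
- The arm moves only by the shell command python3 -m handwheel 'ROWS' [FORCE]. ROWS is text: rows parted by semicolons, each of 5 numbers parted by spaces: the shift along the tool's x, y, z in cm, then the turn about the tool's z in rad, then the gripper command: -1 is shut, 1 is fully open, values between are in proportion. In form: dx dy dz spin jaw; .... A call has exactly 8 rows; each row shifts and turns the commanded pose from where the row before left it, along the tool's axes as they then stand; what a row does not reach is not made up. A row lasts 1/8 s, in which the tool goes at most 62.5 mm and 10.7 degrees, less where a joint would pass 70% of its speed; a pose out of reach is approached as far as the arm can. A call is refused whole if a number of a shift passes 6.25 or a number of a turn 0.188, either way. A call with a gripper value outside its range is refused whole. The fingers move at their own pace and stop on an object; FORCE is the grip in N (left out, the last holds). Time passes only in rows, so rows that do not move let the fingers close, or fill a call up. It gives the time, the measured TCP pose, the force, the opening and the grip force at its end, in the units of the state.
- robot.get_obs(): the state, without advancing time (a new reading comes with each control period).
- robot.camera(name): name is "scene" or "top" or "wrist"; returns a dict with "img" (480x640x3 uint8, red, green, blue), "depth" (480x640 float32, m along the optical axis (not along the pixel's ray), 0 where there is no reading), "camera_matrix" (3x3 intrinsics, pixels), "D" ([k1, k2, p1, p2, k3] as OpenCV has them; the pictures are not rectified), "cam_to_world" (4x4, takes a point from camera to world coordinates); the wrist camera has in their place "hand_eye" (4x4, takes a point from camera to tool coordinates, whose origin is the TCP and whose axes are the flange's). Camera axes: x right, y up, looking along -z (the intrinsics and any distortion apply to the point x, -y, -z); pixel columns grow to the right and rows downward; lengths in m; the calibration is good to about 2 mm. A picture is of the moment at which its call begins: read the wrist's pose just before it.
- robot.finish_job(): hands the job in; it is judged then, once.
The state is a dict: "clock": time; "joint_pos": joint angles; "qvel": joint speeds; "joint_efforts": joint torques, N m; "eef_pos": TCP position; "eef_rot": TCP orientation; "wrist_force": force on the tool from outside, world axes, zero at the start; "ft_torque": the same for the moment, N m; "opening": finger opening in m; "gripper_force": force on a finger pad.
Only numpy, scipy, OpenCV 4.12 (cv2) and the standard library are available. Lean on these libraries where they do the work, as an engineer would, in place of code of your own. Each camera call takes 0.05 s, during which the arm holds its last target. There are 200 camera calls.

## Working session

There is one attempt and no reset: what is moved stays moved. The work goes in short steps, Python scripts to look and compute and a shell command to move; the robot and the scene stay as the last step left them, time stands still between calls to the robot, and variables do not carry over. Pictures are saved under pics/ and viewed, at most 10 in all, crops included, and the job is handed in when it is done.

```bash
ls; mkdir -p pics
cat > h.py <<'E'
import numpy as np, cv2
from cell import robot
from scipy.spatial.transform import Rotation as R
def tcp(o):
    T=np.eye(4);T[:3,:3]=R.from_euler('xyz',o['eef_rot'],degrees=True).as_matrix();T[:3,3]=o['eef_pos'];return T
def shot(name):
    o=robot.get_obs();c=robot.camera(name)
    c['T']=c['cam_to_world'] if name!='wrist' else tcp(o)@c['hand_eye']
    return c
def ray(c,uv):
    p=cv2.undistortPoints(np.array(uv,float).reshape(-1,1,2),np.array(c['camera_matrix']),np.array(c['D'])).reshape(-1,2)
    d=np.c_[p[:,0],-p[:,1],-np.ones(len(p))]@c['T'][:3,:3].T
    return c['T'][:3,3],d
def plane(c,uv,z):
    o,d=ray(c,uv);return o+d*((z-o[2])/d[:,2])[:,None]
def save(c,name,box=None,s=1):
    im=c['img']
    if box: im=im[box[1]:box[3],box[0]:box[2]]
    cv2.imwrite('pics/'+name,cv2.resize(im[...,::-1],None,fx=s,fy=s,interpolation=cv2.INTER_CUBIC))
E
python3 - <<'E'
from h import *
import pickle
print(robot.get_obs())
for n in('top','scene'):
    c=shot(n);save(c,n+'.png');pickle.dump(c,open(n+'.pkl','wb'));print(n,c['T'].round(3).tolist(),c['camera_matrix'])
E
```

```text
pics
{'clock': 0.0, 'joint_pos': array([-7.40893245e+01,  1.26765408e+01,  8.75271084e+01,  8.41329762e-04,
        7.99099150e+01, -7.22512089e+00]), 'qvel': array([-0.03168901, -0.01789264, -0.06819947,  0.10516542,  0.06684031,
        0.12538143]), 'joint_efforts': array([-1.08615899e-03, -4.96906078e+01, -3.89398849e+01, -3.86637876e-04,
        1.10011239e-02,  1.62925085e-05]), 'eef_pos': array([ 0.24549149, -0.57447058,  0.40357245]), 'eef_rot': array([-1.79887442e+02, -1.51042078e-02,  2.31356333e+01]), 'wrist_force': array([ 0.52253591, -0.46134058,  0.10595378]), 'ft_torque': array([-0.03299257, -0.00965255,  0.05370632]), 'gripper_force': 0.0, 'opening': 0.08506483412515164}
top [[0.016, 0.996, -0.089, 0.422], [-1.0, 0.014, -0.019, -0.07], [-0.018, 0.089, 0.996, 1.273], [0.0, 0.0, 0.0, 1.0]] [[573.41170997   0.         325.89301305]
 [  0.         573.41170997 240.02089493]
 [  0.           0.           1.        ]]
scene [[-0.289, -0.761, 0.581, 1.228], [0.957, -0.233, 0.171, 0.159], [0.005, 0.605, 0.796, 1.017], [0.0, 0.0, 0.0, 1.0]] [[592.21046701   0.         310.58784269]
 [  0.         592.21046701 239.1216354 ]
 [  0.           0.           1.        ]]
```

View pics/top.png

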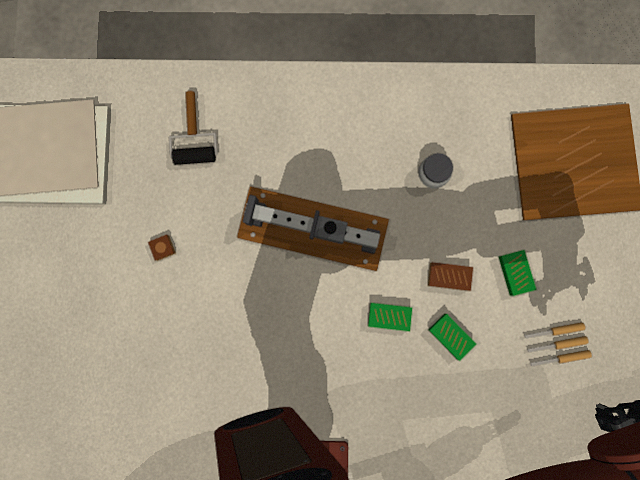

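View pics/scene.png

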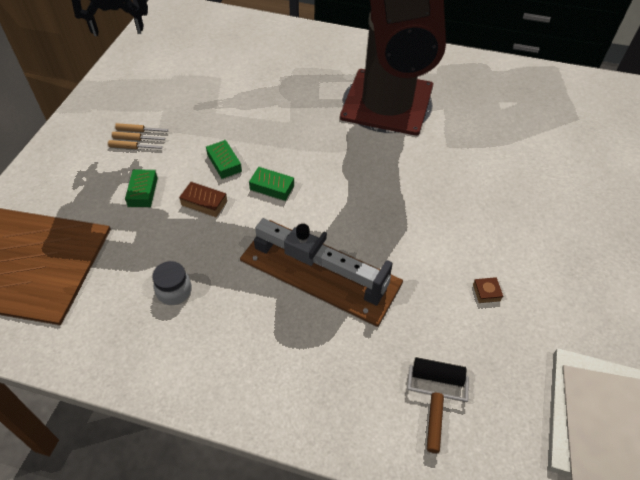

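The top view shows the brown oblong block at (450,276). The green lookalikes are at (390,317), (452,337) and (517,272), and the small square block is at (161,247). The brown oblong one fits the description. The rig spans (238,185) to (389,270), with the fixed jaw at its left end (250,207) and the knob at (330,228). The scene view agrees: block (203,198), knob (303,232).

Run:
```python
from h import *
import pickle
c=pickle.load(open('top.pkl','rb'))
def cloud(c):
    v,u=np.mgrid[0:480,0:640];uv=np.c_[u.ravel(),v.ravel()].astype(float)
    o,d=ray(c,uv);return (o+d*c['depth'].reshape(-1,1)).reshape(480,640,3)
P=cloud(c);hsv=cv2.cvtColor(c['img'],cv2.COLOR_RGB2HSV)
print('bench z',np.median(P[300:340,560:600,2]),'block',np.median(P[270:282,440:460,2]),P[270:282,440:460,2].std())
def rect(p):
    r=cv2.minAreaRect((p*1000).astype(np.float32)); return r
x=P[255:300,415:485].reshape(-1,3);h=hsv[255:300,415:485].reshape(-1,3)
m=(h[:,1]>90)&(x[:,2]>.02);print('block depth rect',rect(x[m][:,:2]),m.sum())
m2=((h[:,1]>90)).reshape(45,70).astype(np.uint8)
q=np.argwhere(m2)[:,::-1]+[415,255]
print('block ray rect z28',rect(plane(c,q,.028)[:,:2]))
# rig
x=P[175:280,225:400].reshape(-1,3);z=x[:,2]
for lo,hi in((.006,.018),(.070,.079),(.079,.0875),(.09,.105),(.113,.13)):
    m=(z>lo)&(z<hi);print(lo,hi,m.sum(),rect(x[m][:,:2]),np.median(x[m],0).round(4))
save(c,'crop.png',(380,220,560,370),4)
```

```text
bench z 0.0007281576708082493 block 0.02889169681338377 0.08018307235592947
block depth rect ((455.06500244140625, -216.5926971435547), (59.22392654418945, 294.4108581542969), 1.4982845783233643) 1003
block ray rect z28 ((458.9248352050781, -315.1956787109375), (92.80248260498047, 51.45240020751953), 83.7641372680664)
0.006 0.018 5094 ((564.97412109375, -12.508026123046875), (231.69247436523438, 389.8088073730469), 0.322358638048172) [ 0.5504 -0.0132  0.0125]
0.07 0.079 1266 ((562.5186157226562, -15.102142333984375), (290.71099853515625, 54.09458541870117), 79.72332000732422) [0.5635 0.01   0.0754]
0.079 0.0875 590 ((558.994384765625, -14.713226318359375), (287.3125, 57.74601364135742), 77.30982208251953) [ 0.5513 -0.0491  0.083 ]
0.09 0.105 334 ((569.1486206054688, 27.58148956298828), (193.30145263671875, 59.284629821777344), 77.48129272460938) [0.5779 0.1089 0.097 ]
0.113 0.13 128 ((551.4537963867188, -54.92681121826172), (25.11916160583496, 22.3261661529541), 1.2096054553985596) [ 0.5507 -0.0549  0.121 ]
```

View pics/crop.png

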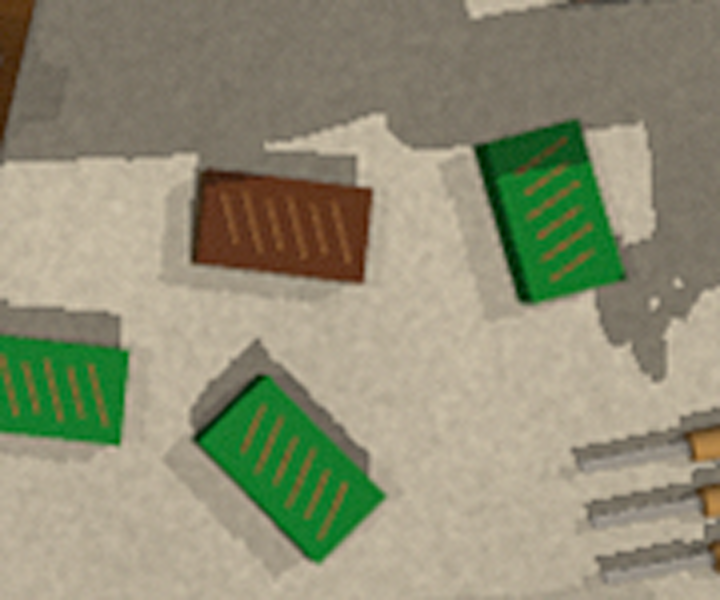

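The crop confirms it: the brown lino-hatched oblong, crop (283,226), is the only non-green one.

```bash
python3 -m handwheel '3.73 -1.94 0 0 1;3.73 -1.94 0 0 1;3.73 -1.94 0 0 1;3.73 -1.94 0 0 1;3.73 -1.94 0 0 1;3.73 -1.94 0 0 1;3.73 -1.94 0 0 1;3.73 -1.94 0 0 1' 
python3 -m handwheel '0 0 0 -0.132 1;0 0 0 -0.132 1;0 0 0 -0.132 1;0 0 0 -0.132 1;0 0 0 -0.132 1;0 0 0 -0.132 1;0 0 0 -0.132 1;0 0 0 -0.132 1'
python3 - <<'E'
from h import *
import pickle
c=shot('wrist');save(c,'w1.png');pickle.dump(c,open('w1.pkl','wb'))
print(np.array(c['hand_eye']).round(4),c['camera_matrix'],robot.get_obs()['clock'])
E
```

```text
clock: 1.1
eef_pos: [0.4596, -0.3135, 0.4043]
eef_rot: [-180.0, 0.0, 23.1]
wrist_force: [0.7, -0.6, 0.9]
opening: 0.0857
gripper_force: 0.0
clock: 2.1
eef_pos: [0.4589, -0.3147, 0.4041]
eef_rot: [-180.0, -0.0, 83.9]
wrist_force: [0.7, 0.7, 0.4]
opening: 0.0856
gripper_force: 0.0
[[-1.000e-04  9.629e-01  2.697e-01  6.960e-02]
 [ 1.000e+00  2.000e-04 -4.000e-04 -9.000e-04]
 [-4.000e-04  2.697e-01 -9.629e-01  3.120e-02]
 [ 0.000e+00  0.000e+00  0.000e+00  1.000e+00]] [[341.13291337   0.         312.5224875 ]
 [  0.         341.13291337 242.69896599]
 [  0.           0.           1.        ]] 2.15
```

View pics/w1.png

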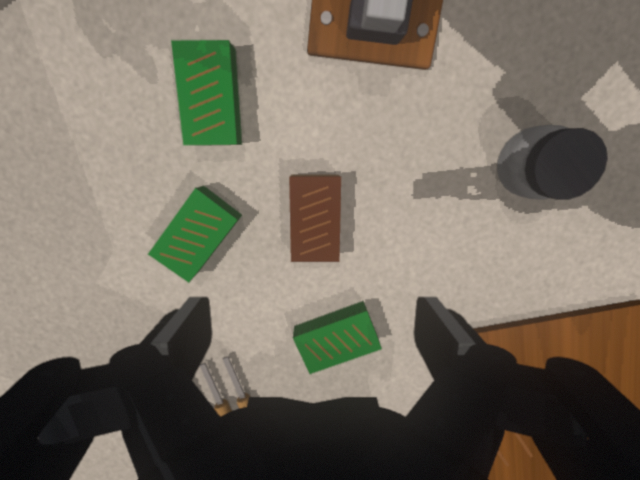

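The wrist view has the brown block at (315,218) between the fingers, nearest green corner about (240,215). I'll measure it there.

```bash
cat > meas.py <<'E'
from h import *
def block(c,box,z):
    u0,v0,u1,v1=box
    hs=cv2.cvtColor(c['img'],cv2.COLOR_RGB2HSV)[v0:v1,u0:u1]
    m=((hs[...,1]>90)&((hs[...,0]<22)|(hs[...,0]>170))).astype(np.uint8)
    k=max(cv2.findContours(m,0,2)[0],key=cv2.contourArea).reshape(-1,2)+[u0,v0]
    r=cv2.minAreaRect((plane(c,k,z)[:,:2]*1000).astype(np.float32));return r
E
python3 - <<'E'
from meas import *
import pickle
c=pickle.load(open('w1.pkl','rb'));print(block(c,(270,160,360,280),.028))
c=pickle.load(open('scene.pkl','rb'));print(block(c,(175,170,235,222),.028))
c=pickle.load(open('w1.pkl','rb'));z=c['depth'][218,315];print(c['T'][:3,3]+ray(c,[[315,218]])[1]*z, plane(c,[[315,218]],.028))
E
```

```text
((460.08367919921875, -316.17279052734375), (89.02054595947266, 51.11664581298828), 83.89396667480469)
((467.8677673339844, -312.9428405761719), (101.62469482421875, 67.52799224853516), 83.80992889404297)
[[ 0.46022356 -0.31523637  0.02766727]] [[ 0.46022845 -0.31516899  0.028     ]]
```

```bash
python3 -m handwheel '-0.12 0.12 3.5 0 1;0 0 3.5 0 1;0 0 3.5 0 1;0 0 3.5 0 1;0 0 3.5 0 1;0 0 2.8 0 1;0 0 1.8 0 1;0 0 1.0 0 1' 
python3 -m handwheel '0 0 0 0 1;0 0 0 0 -0.2;0 0 0 0 -0.2;0 0 0 0 -0.2;0 0 0 0 -0.2;0 0 0 0 -0.2;0 0 0 0 -0.2;0 0 0 0 -0.2' 50
```

```text
clock: 3.15
eef_pos: [0.4599, -0.3159, 0.1728]
eef_rot: [-179.9, -0.0, 83.6]
wrist_force: [0.0, 1.0, 0.2]
opening: 0.0854
gripper_force: 0.0
clock: 4.15
eef_pos: [0.4606, -0.3166, 0.175]
eef_rot: [179.9, 0.1, 83.6]
wrist_force: [0.4, 1.3, 6.2]
opening: 0.051
gripper_force: 53.7
```

```bash
python3 -m handwheel '0 0 -2 0 -0.2;0 0 -3 0 -0.2;1.5 0 -4 0 -0.2;1.5 0 -4 0 -0.2;1.5 0 -4 0 -0.2;1.5 0 -4 0 -0.2;1.5 0 -4 0 -0.2;1.5 0 -4 0 -0.2' 
python3 -m handwheel '2.44 0.96 -0.58 0 -0.2;2.44 0.96 -0.58 0 -0.2;2.44 0.96 -0.58 0 -0.2;2.44 0.96 -0.58 0 -0.2;2.44 0.96 -0.58 0 -0.2;2.44 0.96 -0.58 0 -0.2;0 0 0 0.054 -0.2;0 0 0 0.054 -0.2'
python3 - <<'E'
from h import *
import pickle
c=shot('wrist');save(c,'w2.png');pickle.dump(c,open('w2.pkl','wb'))
E
```

```text
clock: 5.15
eef_pos: [0.4695, -0.2257, 0.4661]
eef_rot: [180.0, 0.0, 83.6]
wrist_force: [0.0, -0.1, -1.3]
opening: 0.0512
gripper_force: 53.0
clock: 6.15
eef_pos: [0.5431, -0.0868, 0.4995]
eef_rot: [180.0, 0.0, 77.4]
wrist_force: [0.2, 0.2, -0.6]
opening: 0.0511
gripper_force: 53.1
```

View pics/w2.png

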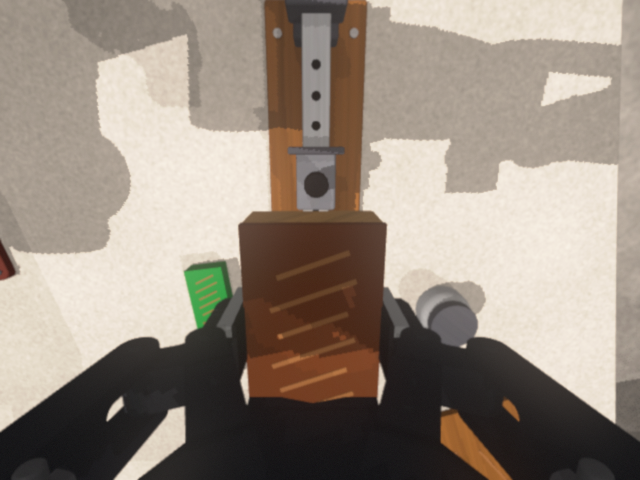

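The wrist view shows the knob at (316,184), holes at (316,126), (316,96), (316,64), the sliding plate's edge at row about 150, and the fixed jaw at the top of the frame at rows 5-20. The held block hides everything below row 212.

Run:
```python
from h import *
import pickle
c=pickle.load(open('w2.pkl','rb'))
g=cv2.cvtColor(c['img'],cv2.COLOR_RGB2GRAY)
H=[]
for u,v in((316,126),(316,96),(316,64)):
    m=(g[v-8:v+9,u-8:u+9]<75).astype(np.uint8);M=cv2.moments(m,True);H.append((u-8+M['m10']/M['m00'],v-8+M['m01']/M['m00']));print(M['m00'])
hp=plane(c,H,.075)[:,:2];print(np.array(H).round(1),hp.round(4),np.linalg.norm(np.diff(hp,axis=0),axis=1))
m=(g[165:203,298:336]<60).astype(np.uint8);M=cv2.moments(m,True)
k=plane(c,[(298+M['m10']/M['m00'],165+M['m01']/M['m00'])],.119)[0];print('knob',k,M['m00'])
# tube edges: bright strip
L=[];Rr=[]
for v in list(range(45,58))+list(range(75,90))+list(range(104,120)):
    d=np.diff(g[v].astype(int));L.append((295+d[295:312].argmax()+.5,v));Rr.append((318+d[318:340].argmin()+.5,v))
l=plane(c,L,.075)[:,:2];r=plane(c,Rr,.075)[:,:2]
print('tube',l.mean(0),r.mean(0),(l.mean(0)+r.mean(0))/2)
for s in(l,r,(l+r)/2):
    f=cv2.fitLine((s*1000).astype(np.float32),cv2.DIST_HUBER,0,.01,.01).ravel();print(np.degrees(np.arctan2(f[1],f[0])))
# frame from knob/holes
a=np.radians(77.4);y=np.array([np.cos(a),np.sin(a)]);x=np.array([y[1],-y[0]])
mid=(l+r)/2
print('x of tube, holes, knob',(mid@x).mean(),hp@x,k[:2]@x,' y-66+..',hp@y,k[:2]@y)
print(g[:40,306:326:3].mean(1).round().astype(int).tolist())
t=pickle.load(open('top.pkl','rb'));
```

```text
52.0
53.0
58.0
[[315.6 125.3]
 [315.5  95.4]
 [315.6  64. ]] [[0.5657 0.0026]
 [0.5721 0.0319]
 [0.5787 0.0613]] [0.02997641 0.03009363]
knob [ 0.55292919 -0.05497301  0.119     ] 445.0
tube [0.56041741 0.04588616] [0.58891332 0.03951898] [0.57466537 0.04270257]
77.93017
78.21882
78.07445
x of tube, holes, knob 0.5515102862435962 [0.55153586 0.55140505 0.55140296] 0.5516048572453747  y-66+.. [0.12599231 0.15596843 0.18606206] 0.06696868244897548
[85, 78, 70, 64, 59, 56, 54, 53, 53, 53, 53, 54, 69, 103, 127, 133, 133, 133, 133, 133, 134, 133, 133, 133, 134, 137, 142, 147, 149, 149, 149, 149, 149, 149, 149, 149, 148, 148, 148, 148]
```

```bash
python3 -m handwheel '3.71 0.06 2 0 -0.2;3.71 0.06 2 0 -0.2;3.71 0.06 2 0 -0.2;3.71 0.06 2 0 -0.2;0 0 4 0 -0.2;0 0 4 0 -0.2;0 0 4 0 -0.2;0 0 2 0 -0.2'
python3 - <<'E'
from h import *
import pickle
w=pickle.load(open('w2.pkl','rb'));a=np.radians(77.4);y=np.array([np.cos(a),np.sin(a)])
print('fixed jaw s',plane(w,[(316,12.3)],.097)[0][:2]@y)
c=shot('wrist');pickle.dump(c,open('w3.pkl','wb'));s=shot('scene');pickle.dump(s,open('s3.pkl','wb'))
im=np.hstack([c['img'][0:480,160:480],cv2.resize(s['img'][170:330,220:420],(400,320))[:320].copy() if 0 else cv2.copyMakeBorder(cv2.resize(s['img'][170:330,220:420],(480,384)),0,96,0,0,cv2.BORDER_CONSTANT)])
cv2.imwrite('pics/w3.png',im[...,::-1]);print(robot.get_obs()['eef_pos'])
E
```

```text
clock: 7.2
eef_pos: [0.5771, 0.0568, 0.2767]
eef_rot: [-179.8, 0.0, 77.5]
wrist_force: [0.1, -0.2, 0.0]
opening: 0.0512
gripper_force: 53.0
fixed jaw s 0.2252295027171069
[0.57705069 0.05677083 0.27654701]
```

View pics/w3.png

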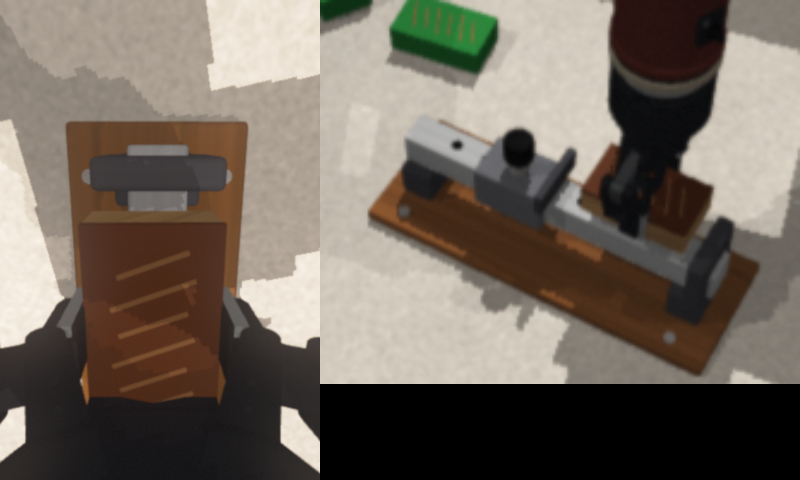

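The wrist view shows the fixed jaw's inner edge at row 190, the block's lower front edge at row 211 and its upper front edge at row 223. The scene crop shows the block over the tube, short of the fixed jaw.

Run:
```python
from h import *
import pickle
a=np.radians(77.4);y=np.array([np.cos(a),np.sin(a)])
c=pickle.load(open('w3.pkl','rb'));g=cv2.cvtColor(c['img'],cv2.COLOR_RGB2GRAY)
print(g[180:232,309:325].mean(1).round().astype(int).tolist(), g[180:200,270:285].mean(1).round().astype(int).tolist())
s=lambda u,v,z:plane(c,[(u,v)],z)[0][:2]@y
x=np.array([y[1],-y[0]])
print('jaw',s(316,190,.097),'block front top/bot',s(313,223,.13),s(313,211,.102),'tcp',c['T'][:2,3]@y,(robot.get_obs()['eef_pos'][:2])@np.c_[x,y])
for z,v,us in((.130,224,(240,386)),(.075,200,(288,347))): print([plane(c,[(u,v)],z)[0][:2]@x for u in us])
```

```text
[59, 59, 59, 59, 59, 58, 56, 55, 53, 51, 60, 86, 105, 110, 111, 111, 111, 111, 111, 110, 111, 111, 111, 111, 111, 110, 111, 113, 114, 115, 110, 95, 88, 87, 87, 87, 86, 86, 85, 85, 84, 79, 64, 51, 48, 50, 51, 52, 52, 51, 51, 51] [59, 60, 60, 59, 59, 58, 57, 56, 53, 52, 51, 55, 57, 58, 59, 59, 59, 59, 59, 59]
jaw 0.23286688082428575 block front top/bot 0.22550433160440217 0.22457960137084465 tcp 0.25082799484009205 [0.55076927 0.18128331]
[np.float64(0.5240896582995123), np.float64(0.57458110169889)]
[np.float64(0.5367389234931225), np.float64(0.5663009423471188)]
```

Run:
```python
from h import *
import pickle
a=np.radians(77.4);y=np.array([np.cos(a),np.sin(a)]);x=np.array([y[1],-y[0]])
c=pickle.load(open('w3.pkl','rb'));g=cv2.GaussianBlur(cv2.cvtColor(c['img'],cv2.COLOR_RGB2GRAY),(1,5),0).astype(int)
def e(v,lo,hi,z):
    d=abs(np.diff(g[v,lo:hi]));k=d.argmax();w=d[max(k-2,0):k+3];u=lo+.5+(np.arange(max(k-2,0),max(k-2,0)+len(w))*w).sum()/w.sum();return u,round((plane(c,[(u,v)],z)[0][:2]@x)*1000,1)
for v in(226,235,245,255):print(e(v,230,250,.130),e(v,376,396,.130))
for v in(195,198,201,204):print('t',e(v,280,297,.075),e(v,338,356,.075))
hs=c['img'];print(hs[200,280:300].mean(1).round(),hs[200,338:356].mean(1).round(),hs[235,232:248].mean(1).round(),hs[235,378:394].mean(1).round())
```

```text
(np.float64(231.73214285714286), np.float64(521.2)) (np.float64(386.4032258064516), np.float64(574.8))
(np.float64(232.22727272727272), np.float64(521.2)) (np.float64(385.91379310344826), np.float64(574.8))
(np.float64(232.765625), np.float64(521.1)) (np.float64(385.4), np.float64(574.8))
(np.float64(233.41525423728814), np.float64(521.1)) (np.float64(384.7142857142857), np.float64(574.8))
t (np.float64(287.65384615384613), np.float64(536.6)) (np.float64(346.589552238806), np.float64(566.0))
t (np.float64(287.70754716981133), np.float64(536.6)) (np.float64(346.4852941176471), np.float64(566.0))
t (np.float64(287.6698113207547), np.float64(536.6)) (np.float64(346.53076923076924), np.float64(566.1))
t (np.float64(287.83962264150944), np.float64(536.6)) (np.float64(346.42857142857144), np.float64(566.1))
[ 52.  53.  53.  53.  54.  52.  54.  63.  88.  98. 104. 109. 111. 113.
 112. 112. 111. 110. 111. 111.] [111. 112. 113. 113. 114. 120. 128. 126. 113.  81.  65.  63.  64.  63.
  64.  63.  64.  64.] [119.  89.  77.  76.  76.  74.  69.  64.  61.  61.  60.  61.  60.  60.
  59.  57.] [55. 55. 55. 54. 56. 56. 55. 60. 70. 79. 82. 82. 80. 80. 79. 79.]
```

```bash
python3 -m handwheel '0.15 0.09 0 0 -0.2;0.15 0.09 0 0 -0.2;0 0 0.6 0 -0.2;0 0 0.6 0 -0.2;0 0 0.6 0 -0.2;0 0 0.4 0 -0.2;0 0 0.2 0 -0.2;0 0 0 0 -0.2'
```

```text
clock: 8.3
eef_pos: [0.5804, 0.0593, 0.2543]
eef_rot: [-180.0, 0.0, 77.4]
wrist_force: [-0.3, -0.4, -0.3]
opening: 0.0514
gripper_force: 53.0
```

```bash
python3 -m handwheel '0 0 0.1 0 -0.2;0 0 0.1 0 -0.2;0 0 0.05 0 -0.2;0 0 0.05 0 -0.2;0 0 0 0 -0.2;0 0 0 0 -0.2;0 0 0 0 -0.2;0 0 0 0 -0.2'
```

```text
clock: 9.3
eef_pos: [0.5805, 0.0594, 0.2515]
eef_rot: [180.0, -0.0, 77.5]
wrist_force: [0.3, -0.7, -1.4]
opening: 0.0514
gripper_force: 53.0
```

```bash
python3 -m handwheel '0 0 0.05 0 -0.2;0 0 0.05 0 -0.2;0 0 0.05 0 -0.2;0 0 0 0 -0.2;0 0 0 0 -0.2;0 0 0 0 -0.2;0 0 0 0 -0.2;0 0 0 0 -0.2'
```

```text
clock: 10.3
eef_pos: [0.5805, 0.0594, 0.2501]
eef_rot: [-180.0, -0.0, 77.5]
wrist_force: [-2.5, 0.3, 2.0]
opening: 0.051
gripper_force: 53.2
```

```bash
python3 -m handwheel '0 0 0.05 0 -0.2;0 0 0.05 0 -0.2;0 0 0 0 -0.2;0 0 0 0 -0.2;0 0 0 0 -0.2;0 0 0 0 -0.2;0 0 0 0 -0.2;0 0 0 0 -0.2'
```

```text
clock: 11.3
eef_pos: [0.5805, 0.0594, 0.25]
eef_rot: [-180.0, 0.0, 77.5]
wrist_force: [-5.7, 0.2, 8.7]
opening: 0.0514
gripper_force: 54.2
```

Seated. Now I'll release it slowly, lift and look.

```bash
python3 -m handwheel '0 0 -0.05 0 0.25;0 0 0 0 0.3;0 0 0 0 0.4;0 0 0 0 0.6;0 0 0 0 0.8;0 0 -0.5 0 0.9;0 0 -2 0 0.9;0 0 -3.5 0 0.9'
python3 -m handwheel '-0.5 0 -4 0 0.9;-1 0 -4 0 0.9;-1.5 0 -3 0 0.9;-1.5 0 0 0 0.9;-1.5 0 0 0 0.9;-1.5 0 0 0 0.9;-1.5 0 0 0 0.9;0 0 0 0 0.9'
python3 - <<'E'
from h import *
import pickle
c=shot('wrist');save(c,'w4.png');pickle.dump(c,open('w4.pkl','wb'))
E
```

```text
clock: 12.3
eef_pos: [0.58, 0.0594, 0.3101]
eef_rot: [-179.9, 0.0, 77.5]
wrist_force: [-0.1, -0.5, 0.2]
opening: 0.0814
gripper_force: 0.0
clock: 13.3
eef_pos: [0.5606, -0.0297, 0.4188]
eef_rot: [-179.9, 0.0, 77.4]
wrist_force: [0.7, 0.6, -0.5]
opening: 0.0811
gripper_force: 0.0
```

View pics/w4.png

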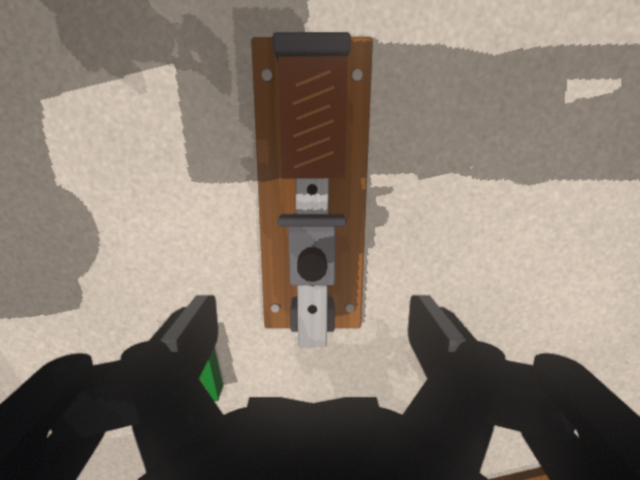

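The wrist view shows the block lying on the tube (rows 56-178, columns 279-347) between the jaws. The knob is at (312,264) and the sliding plate at row 220.

Run:
```python
from h import *
import pickle
a=np.radians(77.4);y=np.array([np.cos(a),np.sin(a)]);x=np.array([y[1],-y[0]]);B=np.c_[x,y]*1000
c=pickle.load(open('w4.pkl','rb'));g=cv2.cvtColor(c['img'],cv2.COLOR_RGB2GRAY).astype(int)
S=lambda u,v,z:(plane(c,[(u,v)],z)[0][:2]@B).round(1)
for v in(120,150,170):
    r=c['img'][v].astype(int).mean(1);print(v,r[270:290].round().tolist(),r[338:358].round().tolist(),S(279,v,.103)[0],S(347,v,.103)[0])
print('rear',g[170:186,290:335].mean(1).round().tolist(),S(312,178,.103),S(312,55,.103),'plate edge',S(312,215,.098))
print('tube rear',[S(u,195,.075)[0] for u in(296,328)],c['img'][200,290:335].mean(1).round().tolist())
m=(g[244:285,294:332]<60).astype(np.uint8);cv2.imwrite('/tmp/m.png',m*255)
n,l,st,ce=cv2.connectedComponentsWithStats(m);i=1+st[1:,4].argmax();print(st[i],ce[i]);print('knob',S(294+ce[i][0],244+ce[i][1],.115))
M=cv2.moments((g[181:197,304:320]<60).astype(np.uint8),True);print('hole-6',S(304+M['m10']/M['m00'],181+M['m01']/M['m00'],.075))
o=robot.get_obs();print('tcp',o['eef_pos'],o['eef_pos'][:2]@B)
```

```text
120 [51.0, 51.0, 50.0, 49.0, 51.0, 53.0, 55.0, 57.0, 56.0, 54.0, 53.0, 52.0, 51.0, 50.0, 52.0, 49.0, 50.0, 50.0, 50.0, 50.0] [51.0, 52.0, 52.0, 52.0, 52.0, 51.0, 51.0, 51.0, 55.0, 58.0, 57.0, 56.0, 56.0, 54.0, 57.0, 60.0, 64.0, 64.0, 66.0, 65.0] 526.0 579.4
150 [56.0, 55.0, 53.0, 53.0, 53.0, 54.0, 56.0, 57.0, 56.0, 56.0, 56.0, 53.0, 51.0, 52.0, 52.0, 52.0, 51.0, 51.0, 51.0, 52.0] [52.0, 51.0, 52.0, 52.0, 53.0, 52.0, 51.0, 54.0, 57.0, 58.0, 59.0, 57.0, 58.0, 59.0, 61.0, 65.0, 65.0, 66.0, 65.0, 65.0] 525.4 580.0
170 [58.0, 57.0, 57.0, 56.0, 56.0, 55.0, 54.0, 55.0, 57.0, 60.0, 59.0, 59.0, 55.0, 54.0, 54.0, 53.0, 52.0, 54.0, 54.0, 52.0] [51.0, 53.0, 53.0, 54.0, 53.0, 52.0, 54.0, 56.0, 60.0, 59.0, 57.0, 59.0, 62.0, 64.0, 64.0, 67.0, 66.0, 68.0, 66.0, 67.0] 524.9 580.5
rear [53.0, 53.0, 53.0, 53.0, 53.0, 53.0, 54.0, 60.0, 77.0, 93.0, 98.0, 99.0, 99.0, 98.0, 94.0, 88.0] [551.9 138.4] [552.  228.8] plate edge [551.8 106.5]
tube rear [np.float64(537.1), np.float64(566.4)] [86.0, 87.0, 87.0, 84.0, 86.0, 108.0, 151.0, 169.0, 176.0, 177.0, 178.0, 178.0, 179.0, 179.0, 180.0, 182.0, 182.0, 182.0, 183.0, 181.0, 180.0, 177.0, 176.0, 177.0, 178.0, 178.0, 179.0, 182.0, 186.0, 185.0, 182.0, 178.0, 178.0, 178.0, 178.0, 174.0, 169.0, 139.0, 89.0, 60.0, 57.0, 58.0, 57.0, 58.0, 58.0]
[  4   3  29  34 804] [17.94900498 19.6641791 ]
knob [551.8  68.1]
hole-6 [551.5 126.2]
tcp [ 0.5607999  -0.02906498  0.41899936] [553.63434743  93.96970716]
```

```bash
python3 -m handwheel '-1.4 -0.08 0 0 0.9;-1.33 -0.08 0 0 0.9;0 0 3.5 0 0.9;0 0 3.5 0 0.9;0 0 3.5 0 0.9;0 0 2.5 0 0.9;0 0 1.5 0 0.9;0 0 0.7 0 0.9'
python3 -m handwheel '0 0 0 0 0.9;0 0 0 0 0;0 0 0 0 -0.3;0 0 0 0 -1;0 0 0 0 -1;0 0 0 0 -1;0 0 0 0 -1;0 0 0 0 -1' 60
```

```text
clock: 14.35
eef_pos: [0.5533, -0.0551, 0.267]
eef_rot: [-180.0, 0.0, 77.4]
wrist_force: [-0.1, -0.2, -0.6]
opening: 0.0808
gripper_force: 0.0
clock: 15.35
eef_pos: [0.5537, -0.0548, 0.2683]
eef_rot: [179.9, -0.0, 77.5]
wrist_force: [-0.6, 0.4, 4.9]
opening: 0.0245
gripper_force: 58.9
```

```bash
python3 -m handwheel '0 0 -0.3 0 -1;0 0 -0.3 0 -1;0 0 -0.3 0 -1;0 0 -0.3 0 -1;0 0 -0.2 0 -1;0 0 0 0 -1;0 0 0 0 -1;0 0 0 0 -1'
```

```text
clock: 16.35
eef_pos: [0.5535, -0.0548, 0.2809]
eef_rot: [180.0, -0.0, 77.4]
wrist_force: [6.2, -1.0, -7.7]
opening: 0.0245
gripper_force: 59.3
```

```bash
python3 -m handwheel '0.5 0 0 0 -1;0.5 0 0 0 -1;0.5 0 0 0 -1;0.5 0 0 0 -1;0.5 0 0 0 -1;0.5 0 0 0 -1;0 0 0 0 -1;0 0 0 0 -1'
```

```text
clock: 17.35
eef_pos: [0.5601, -0.0257, 0.2809]
eef_rot: [180.0, 0.0, 77.4]
wrist_force: [6.5, -1.7, -6.7]
opening: 0.0241
gripper_force: 59.2
```

```bash
python3 -m handwheel '0.02 0 0.2 0 -1;0 0 0.3 0 -1;0 0 0.3 0 -1;0 0 0.3 0 -1;0 0 0.2 0 -1;0 0 0 0 -1;0 0 0 0 -1;0 0 0 0 -1'
```

```text
clock: 18.35
eef_pos: [0.5601, -0.0256, 0.2686]
eef_rot: [180.0, 0.0, 77.5]
wrist_force: [4.6, -2.1, -4.0]
opening: 0.0242
gripper_force: 59.9
```

The pin is in the hole. I'll press it fully home and look.

```bash
python3 -m handwheel '0 0 0.05 0 -1;0 0 0.05 0 -1;0 0 0.05 0 -1;0 0 0 0 -1;0 0 0 0 -1;0 0 0 0 -1;0 0 0 0 -1;0 0 0 0 -1'
python3 - <<'E'
from h import *
s=shot('scene');t=shot('top')
im=np.hstack([cv2.resize(q,(400,400),interpolation=cv2.INTER_CUBIC) for q in(s['img'][170:330,230:390+0],t['img'][150:310,230:390])])
cv2.imwrite('pics/end.png',im[...,::-1])
E
```

```text
clock: 19.35
eef_pos: [0.5603, -0.0254, 0.2683]
eef_rot: [179.9, 0.0, 77.5]
wrist_force: [0.8, -2.4, 5.4]
opening: 0.024
gripper_force: 60.8
```

View pics/end.png

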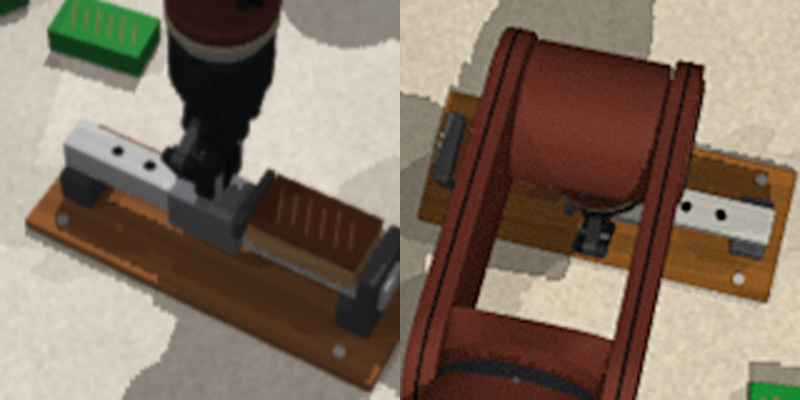

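The scene crop shows the block flat on the tube, lino up, with the sliding jaw closed up on it at (265,195) and two holes now free behind the sleeve. Same height as at the start, TCP z 0.2683, and +5.4 N upward: the pin is home. Handing in.

```bash
python3 -c "
from cell import robot
print(robot.finish_job())"
```

```text
the job is handed in; nothing more can be done
None
```

The block is set down on the tube lino up, about 1 mm off centre across it by the camera; the jaw is closed up one hole with the pin home and the knob still gripped, and the job was handed in at about 19.5 s of the 48 s.

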